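# Fit a bearing sleeve under the bayonet cover of a brush spindle block

## Task

Unlock the bayonet cover of the spindle block by turning it about a quarter turn anticlockwise, lift it off and set it down in the open grey tray, right way up and without dropping it. Then fit the slimmer of the two flanged bearing sleeves, chamfered nose down, into the bore that the cover hid, and press it fully home until its flange sits on the block. Leave the wider sleeve and the other things on the table where they are.

Things in the scene. Friction and masses are not known exactly. Their poses are not given: they have to be found in the camera images.
- block: Spindle block: aluminium, 120 x 112 mm (x, y), 62 mm high, bolted down, with 8 mm high foot strips reaching 140 mm in y. Origin: centre of its underside, on the bore's axis; z up, x and -x point to its two dark bayonet claws. Two 8 mm stop pins, 14 mm high, stand 48 mm from the axis near +y and -y and stop the cover after 90 degrees.
- bore_mouth (a point): Centre of the bore's mouth, on the block's top face, 62 mm above the table. The bore is vertical, 45 mm across (12-sided), 60 mm deep, its own edge practically sharp.
- claw (a point): Top of the claw at the block's +x, 50 mm from the bore's axis (the other is opposite). Each claw spans 40 to 59 mm from the axis, is 40 mm wide, its top 18 mm above the block's top face; its roof (10 to 18 mm above the face) catches an ear of the cover, and a wall on its clockwise side stops the ear from turning that way.
- cover: Grey plastic bayonet cover on the block, 0.11 to 0.23 kg. Origin: centre of the underside of its plug (42 mm across, 8 mm long), which hangs in the bore with 1.5 mm of play, 54 mm above the table. Above it a disc, 72 mm across (z 8 to 16 mm), with two ears along x and -x, 18 mm wide, reaching 50 mm from the axis. z up. Starts locked, its x within 0.12 rad of the block's x.
- cover_grip (a point): Point in the cover's upright grip bar, 12 mm below its top. The bar is 64 mm long (cover's x), 14 mm thick (y), and rises from z = 16 to 60 mm over the cover's origin. Turned anticlockwise seen from above, the cover is free of the claws from 45 degrees on and stops at 90 (70 to 85 is right). It turns easily, then lifts straight off.
- sleeve: Bearing sleeve to fit: solid steel-coloured cylinder 44 mm in diameter, 52 mm long, 3 mm chamfer at its lower end (nose), a flange 52 mm in diameter and 10 mm thick on top; 62 mm in all, 0.17 to 0.35 kg. Origin: centre of the nose's underside, z up to the flange. Stands on its nose on the table; can be gripped across the flange. When home its origin is 10 mm above the block's.
- pad (a joint): Stiff friction pad in the bore (m; 0 at the start, grows downward, limit 0.037). Its face starts 18 mm below the mouth: there the sleeve stops, flange underside 34 mm above the block, and stands by itself when released. It yields to a steady push of about 7 N, does not spring back, and reads 0.034 when the sleeve is home, the flange on the block's face.
- tray: Grey open plastic tray, 180 x 170 mm (x, y), walls 28 mm high and 5 mm thick, floor 5 mm thick, fixed to the table. Origin: centre of its underside. Empty at the start.
- wide_sleeve: The other sleeve, too big for the bore: 62 mm in diameter with a 68 mm flange, 40 mm high in all, standing on the table. Origin: centre of its underside. To be left alone.
- knife: Bystander: utility knife, 150 mm long, lying. Leave alone.
- glue: Bystander: small yellow and black glue tube, 110 mm long, 24 mm high, lying. Leave alone.
- carton: Bystander: yellow carton, 110 x 36 x 45 mm high, lying. Leave alone.
- holder: Bystander: clear acrylic holder plate with a ring, 170 mm long, 12 mm high. Leave alone.
Things that resemble listed ones, but are neither listed nor needed, are in the scene too. What is shaped like the sleeve but pink is not meant.

How it is judged:
On the way, in this order (a step that is already met when the one before it is completed fails the run):
1. the cover has been turned to unlock (more than 45 degrees), still lying on the block (angle between the x axis of cover and the x axis of block, either way round above 0.785 rad and z of cover in the frame of block below 0.058 m and horizontal distance between cover and block below 0.006 m), for 0.05 s.
2. the cover lies right way up on the tray's floor, let go (z of cover in the frame of tray between 0.001 and 0.01 m and x of cover in the frame of tray between -0.06 and 0.06 m and y of cover in the frame of tray between -0.055 and 0.055 m and angle between cover's own z axis and vertical below 0.15 rad and contact force between cover and the fingers below 0.1 N), for 0.2 s.
3. the sleeve's nose has entered the bore, more than 10 mm deep (horizontal distance between sleeve and block below 0.003 m and angle between sleeve's own z axis and vertical below 0.06 rad and z of sleeve in the frame of block below 0.052 m), for 0.1 s.
4. the sleeve is pressed fully home (horizontal distance between sleeve and block below 0.003 m and angle between sleeve's own z axis and vertical below 0.06 rad and z of sleeve in the frame of block below 0.0125 m), for 0.2 s.
At the end, for the whole second after the job is handed in: The sleeve stands upright in the bore (axis within 3 mm and 0.06 rad), its flange within 2.5 mm of the block's top face, at rest; the cover lies flat, right way up (within 0.15 rad), on the tray's floor, released and at rest (all of step 2 and all of step 4 and linear speed of each of sleeve, cover below 0.02 m/s); the robot touches nothing.
It fails at once if a bystander (the wider sleeve included) is moved more than 40 mm (distance of any of wide_sleeve, knife, glue, carton, holder from where it was at the start of the episode above 0.04 m).
It fails at once if the cover is dropped (falls freely from more than about 40 mm) (linear speed of cover above 0.9 m/s and contact force between cover and the fingers below 0.05 N).
It also fails if it takes over 67 s, if anything falls off the work surface, if the arm or the gripper's body presses on something with over 40 N, if the wrist force passes 120 N, or if a joint passes its speed limit or range.

## Robot

A 7-joint arm with a two-finger parallel gripper is mounted at the origin on the work surface. World frame = base frame: x ahead of the robot, y to its left, z up, the work surface at z = 0. Lengths are in m, angles in rad, forces in N, time in s.
With the tool pointing down it reaches from about 0.4 to 0.875 m from the base axis. Payload 19.3 kg.
Tool frame: the origin (TCP) lies midway between the tips of the shut fingers; the grasp point (between the pads) lies 19 mm behind it; y points along the fingers, z is the direction in which the jaws open and shut, and the axes are right-handed (so a half turn about y gives the same grasp; the last joint's range is limited). The gripper opens to 85 mm and grips with 20 to 120 N. Pads are 22 mm wide; open, the fingers measure 114 mm over their backs; the gripper's body (76 mm by 85 mm) begins 54 mm behind the grasp point. The pads swing forward as they close: fully open they stand 13 mm farther back than shut.
Start: joints at [1.145, 0.521, -0.036, 1.599, 0.021, 1.021, -0.113], TCP at [0.218, -0.586, 0.231] pointing down, gripper open.
Joint ranges: [-2.91, 2.91], [-0.3, 2.13], [-1.5, 1.42], [0.17, 2.43], [-1.26, 4.41], [0.16, 1.93], [-2.52, 2.52]. Speed limits (rad/s): [1.89, 1.89, 2.39, 2.39, 3.01, 3.01, 3.01].

## Interface

Orientations are given as a 3x3 rotation matrix whose columns are the frame's x, y, z axes.
In Python, from station import bot gives the robot as it stands. The module is installed in compiled form; this text tells all that it offers.
- The arm moves only by the shell command python3 -m jog 'ROWS' [OPENING] [FORCE]. ROWS is a JSON object of lists of equal length, an entry for each row: "slide": the shift along the tool's x, y, z in m, a list of three; "roll": the turn about the tool's y in degrees. A call has 1 to 5 rows; each row shifts and turns the commanded pose from where the row before left it, along the tool's axes as they then stand; what a row does not reach is not made up. A row lasts 1/8 s, in which the tool goes at most 62.5 mm and 10.7 degrees, less where a joint would pass 70% of its speed; a pose out of reach is approached as far as the arm can. A call with a gripper value outside its range is refused whole. OPENING is the finger opening in m, from 0 to 0.0854, set as the call begins (- or left out, the last holds). The fingers move at their own pace and stop on an object; FORCE is the grip in N (left out, the last holds). Time passes only in rows, so rows that do not move let the fingers close. It gives the time, the measured TCP pose, the force and the opening at its end, in the units of the state.
- bot.sense(): the state, without advancing time (a new reading comes with each control period).
- bot.snapshot(name): name is "scene" or "top" or "wrist"; returns (picture, depth): 480x640x3 uint8, red, green, blue; 480x640 float32, m along the optical axis (not along the pixel's ray), 0 where there is no reading.
- bot.camera_info(name): a dict with "fx", "fy", "cx", "cy" (pixels), "rvec" (rotation vector, rad) and "tvec" (3), from world to camera coordinates, as OpenCV has them; the wrist camera has in their place "T_tool_cam" (4x4, takes a point from camera to tool coordinates, whose origin is the TCP and whose axes are the tool frame's). Camera axes: x right, y down, z forward; pixel columns grow to the right and rows downward; lengths in m; the calibration is good to about 2 mm. A picture is of the moment at which its call begins: read the wrist's pose just before it. camera_info takes no time and is no camera call.
- bot.hand_in(): hands the job in, once; it reports no verdict.
Trained networks look in the newest picture that a camera, given by its name, has taken for a name from the list of things; names that differ only in an ending like _2 or _b are one class to them, and where a whole thing is asked for, a point or a joint stands for the part that bears it (a point fixed in the world has none). Each returns a list of dicts, best first, with "confidence" (0 to 1); they miss things now and then, are a little off and sometimes report something else, mostly with a low value. They report only what shows in the picture. A call takes as long as a camera call. They do not tell look-alikes from the thing itself.
- bot.search_frame(camera, label): "extent" ([left, top, right, bottom] in pixels, round what is visible of it).
- bot.pinpoint(camera, label): "point" ([column, row] in pixels: a listed point, or the origin of a listed thing).
The state is a dict: "time": time; "qpos": joint angles; "qvel": joint speeds; "joint_torque": joint torques, N m; "eef_pos": TCP position; "tcp_rot": TCP orientation; "force": force on the tool from outside, world axes, zero at the start; "ft_torque": the same for the moment, N m; "finger_gap": finger opening in m.
Only numpy, scipy, OpenCV 4.12 (cv2) and the standard library are available. Lean on these libraries where they do the work, as an engineer would, in place of code of your own. Each camera call takes 0.05 s, during which the arm holds its last target.

## Working session

There is one attempt and no reset: what is moved stays moved. The work goes in short steps, Python scripts to look and compute and a shell command to move; the robot and the scene stay as the last step left them, time stands still between calls to the robot, and variables do not carry over. Pictures are saved under pics/ and viewed, and the job is handed in when it is done.

```bash
mkdir -p pics; ls
cat > h.py <<'E'
import numpy as np, cv2, json
from station import bot
def cam(name):
    c=bot.camera_info(name)
    K=np.array([[c['fx'],0,c['cx']],[0,c['fy'],c['cy']],[0,0,1.]])
    if 'rvec' in c:
        R=cv2.Rodrigues(np.array(c['rvec'],float))[0]; t=np.array(c['tvec'],float).ravel()
        return K,R.T,-R.T@t   # cam->world
    s=bot.sense(); Tt=np.eye(4); Tt[:3,:3]=s['tcp_rot']; Tt[:3,3]=s['eef_pos']
    T=Tt@np.array(c['T_tool_cam']); return K,T[:3,:3],T[:3,3]
def snap(name,fn=None):
    C=cam(name); p,d=bot.snapshot(name)
    if fn: cv2.imwrite('pics/'+fn,p[:,:,::-1]); np.savez('pics/'+fn+'.npz',p=p,d=d,K=C[0],R=C[1],o=C[2])
    return p,d,C
def ray(C,u,v):
    K,R,o=C; return o, R@np.array([(u-K[0,2])/K[0,0],(v-K[1,2])/K[1,1],1])
def at_z(C,u,v,z):
    o,r=ray(C,u,v); return o+r*(z-o[2])/r[2]
def at_d(C,u,v,d):
    o,r=ray(C,u,v); return o+r*d
def proj(C,P):
    K,R,o=C; q=K@(R.T@(np.asarray(P,float)-o)); return q[:2]/q[2]
def cloud(C,d):
    K,R,o=C; v,u=np.mgrid[:d.shape[0],:d.shape[1]]
    q=np.stack([(u-K[0,2])/K[0,0]*d,(v-K[1,2])/K[1,1]*d,d],-1)
    return q@R.T+o
def load(fn):
    z=np.load('pics/'+fn+'.npz'); return z['p'],z['d'],(z['K'],z['R'],z['o'])
E
python3 - <<'E'
from h import *
np.set_printoptions(precision=4,suppress=True)
s=bot.sense(); print(s)
for n in ['scene','top','wrist']:
    p,d,C=snap(n,n+'0.png'); print(n,C[2],C[1][:,2],C[0][0,0])
E
```

```text
pics
{'time': 0.0, 'qpos': array([ 1.1448,  0.522 , -0.0363,  1.6   ,  0.0212,  1.0211, -0.1128]), 'qvel': array([-0.0019, -0.0008,  0.    , -0.0009,  0.0018, -0.0021, -0.0018]), 'joint_torque': array([  0.0006, -92.7102,   1.9805, -36.9918,   0.0179,   0.0083,
         0.    ]), 'eef_pos': array([ 0.2176, -0.5856,  0.2307]), 'tcp_rot': array([[-0.9374, -0.0005,  0.3484],
       [-0.3484,  0.001 , -0.9373],
       [ 0.0001, -1.    , -0.0011]]), 'force': array([0.0276, 0.2772, 0.0342]), 'ft_torque': array([ 0.0222, -0.0266,  0.0268]), 'finger_gap': 0.08521875068031483}
scene [1.1106 0.1685 0.9789] [-0.5053 -0.134  -0.8525] 464.2900342720433
top [0.4462 0.0081 0.9776] [ 0.1339  0.0136 -0.9909] 433.5066831715475
wrist [ 0.2832 -0.5622  0.3724] [-0.2536 -0.0936 -0.9628] 422.51041746463284
```

View pics/scene0.png

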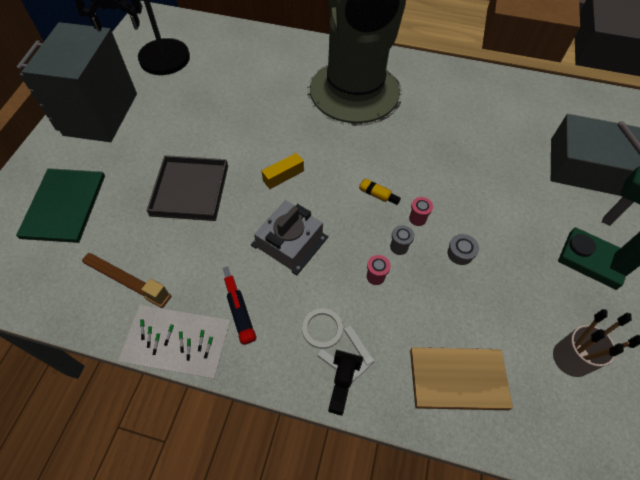

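View pics/top0.png

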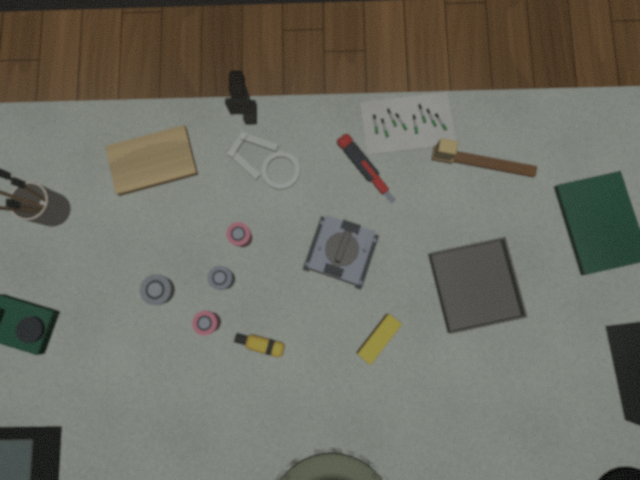

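View pics/wrist0.png

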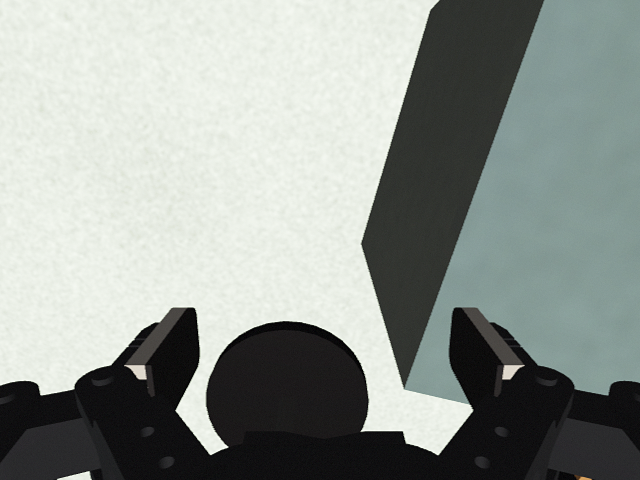

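The scene image shows the block with its cover at (288,235), the tray at (188,187), the slim grey sleeve at (402,238), the wide grey sleeve at (463,249), and pink look-alikes at (421,210) and (378,269). In the top image those are: block (342,250), tray (477,285), slim grey (221,277), wide grey (156,289), pinks (238,234) and (206,322). I choose the grey one at top (221,277). Next I'll measure from depth and check with a crop.

Run:
```python
from h import *
np.set_printoptions(precision=4,suppress=True)
C={n:load(n+'0.png')[2] for n in ['scene','top']}
for n,lab in [('top','block'),('top','cover'),('top','cover_grip'),('top','claw'),('top','bore_mouth'),('top','sleeve'),('top','wide_sleeve'),('top','tray'),('scene','cover_grip'),('scene','claw'),('scene','sleeve'),('scene','tray')]:
    print(n,lab,[(np.round(x['point']),round(x['confidence'],2)) for x in bot.pinpoint(n,lab)][:4])
p,d,Ct=load('top0.png'); P=cloud(Ct,d)
for nm,(u,v) in dict(slim=(221,277),wide=(156,289),pink1=(238,234),pink2=(206,322)).items():
    w=P[v-28:v+28,u-28:u+28]; dd=d[v-28:v+28,u-28:u+28]; m=(w[...,2]>0.03)&(dd>0)
    pts=w[m]; zt=np.percentile(pts[:,2],90); t=pts[pts[:,2]>zt-0.008]
    c,r=cv2.minEnclosingCircle((t[:,:2]*1000).astype(np.float32)); print(nm,'ztop',zt,'c',np.array(c)/1000,'dia',2*r/1000,len(t))
a=cv2.resize(p[200:350,120:300],None,fx=4,fy=4,interpolation=cv2.INTER_CUBIC)
cv2.imwrite('pics/crop1.png',a[:,:,::-1])
b=cv2.resize(p[200:300,290:400],None,fx=6,fy=6,interpolation=cv2.INTER_CUBIC)
cv2.imwrite('pics/crop2.png',b[:,:,::-1])
```

```text
top block [(array([339., 251.]), 0.71)]
top cover [(array([342., 252.]), 0.91), (array([350., 225.]), 0.63)]
top cover_grip [(array([346., 246.]), 0.88)]
top claw [(array([351., 225.]), 0.76), (array([223., 283.]), 0.36)]
top bore_mouth [(array([340., 249.]), 0.67)]
top sleeve [(array([244., 240.]), 0.84), (array([210., 322.]), 0.69), (array([226., 280.]), 0.68)]
top wide_sleeve [(array([281., 168.]), 0.49), (array([374., 333.]), 0.23)]
top tray [(array([475., 287.]), 0.91)]
scene cover_grip [(array([289., 216.]), 0.56), (array([272., 239.]), 0.33), (array([288., 228.]), 0.31)]
scene claw [(array([274., 237.]), 0.7), (array([289., 219.]), 0.43)]
scene sleeve [(array([399., 244.]), 0.92), (array([376., 280.]), 0.59), (array([420., 221.]), 0.58)]
scene tray [(array([188., 188.]), 0.76)]
slim ztop 0.06363141885029892 c [0.5098 0.2278] dia 0.052189201354980466 474
wide ztop 0.04187670295765455 c [0.4876 0.3731] dia 0.06925489807128907 784
pink1 ztop 0.06330518308283847 c [0.6025 0.189 ] dia 0.05227695846557617 457
pink2 ztop 0.06387446321949719 c [0.4152 0.2585] dia 0.05238521575927734 491
```

View pics/crop1.png

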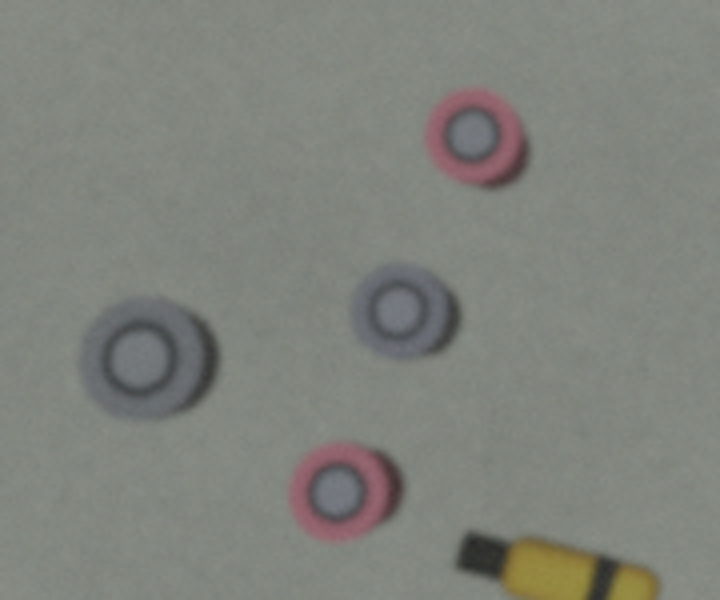

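View pics/crop2.png

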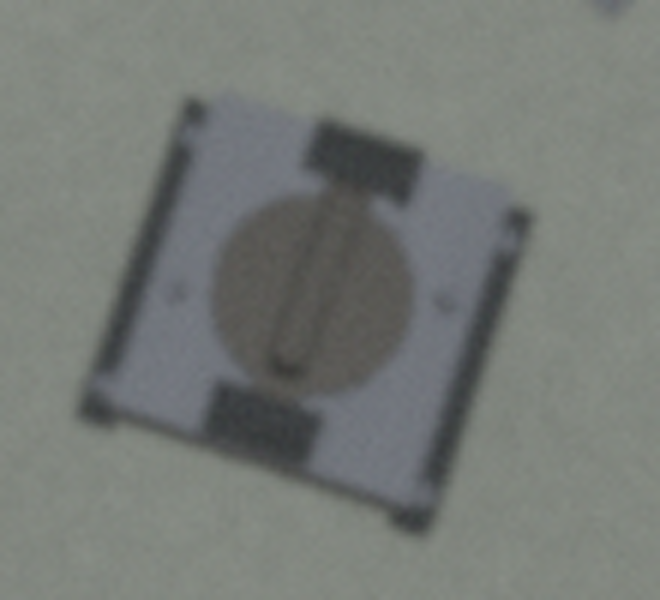

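Run:
```python
from h import *
np.set_printoptions(precision=4,suppress=True)
for cn in ['top','scene']:
    p,d,C=load(cn+'0.png'); P=cloud(C,d)
    print(cn,'table z',np.median(P[(d>0)&(P[...,0]>.3)&(P[...,0]<.8)&(abs(P[...,1])<.3)][:,2]))
    # bar top: world region
    near=(d>0)&(np.hypot(P[...,0]-0.565,P[...,1]+0.02)<0.11)
    z=P[...,2]
    for nm,lo,hi in [('bar',.108,.118),('claw',.076,.085),('disc',.066,.074),('face',.058,.065)]:
        m=near&(z>lo)&(z<hi); q=P[m]
        if len(q)<5: print(nm,len(q)); continue
        r=cv2.minAreaRect((q[:,:2]*1000).astype(np.float32)); print(nm,len(q),q.mean(0),np.array(r[0])/1000,np.array(r[1]),r[2])
    # tray
    for zz,lab in [((.020,.032),'rim'),((.003,.009),'floor')]:
        m=(d>0)&(np.hypot(P[...,0]-0.5,P[...,1]+0.32)<0.15)&(z>zz[0])&(z<zz[1]); q=P[m]
        if lab=='rim' : r=cv2.minAreaRect((q[:,:2]*1000).astype(np.float32)); print('tray',len(q),np.array(r[0])/1000,r[1],r[2])
```

```text
top table z -2.9938217089298114e-06
bar 213 [ 0.5649 -0.0327  0.113 ] [ 0.5649 -0.0327] [13.8247 62.9566] 69.05584716796875
claw 356 [ 0.5638 -0.0322  0.0794] [ 0.5655 -0.0321] [ 77.9594 123.7562] 45.99259567260742
disc 704 [ 0.5635 -0.0323  0.0695] [ 0.5554 -0.0316] [ 83.9648 103.3265] 39.23778533935547
face 1595 [ 0.5644 -0.0328  0.0614] [ 0.5654 -0.0328] [111.9058 120.4171] 70.00221252441406
tray 903 [ 0.4864 -0.3294] (180.09689331054688, 171.48976135253906) 11.031326293945312
scene table z 0.0012449117589826697
bar 168 [ 0.5671 -0.0362  0.1135] [ 0.5651 -0.0364] [15.7951 64.1711] 68.9708480834961
claw 298 [ 0.5731 -0.0373  0.0803] [ 0.5661 -0.0356] [ 78.3267 124.5381] 45.431915283203125
disc 460 [ 0.5725 -0.0318  0.0702] [ 0.5684 -0.0355] [105.1377 114.0212] 74.85862731933594
face 1022 [ 0.5715 -0.0324  0.0624] [ 0.5645 -0.037 ] [114.5615 122.5593] 69.84528350830078
tray 734 [ 0.4855 -0.3332] (183.78054809570312, 171.8935089111328) 11.184807777404785
```

```bash
python3 - <<'E'
from h import *
np.set_printoptions(precision=4,suppress=True)
s=bot.sense()
for cn in ['top','scene']:
    p,d,C=load(cn+'0.png'); print(cn,proj(C,s['eef_pos']))
p,d,C=load('scene0.png'); P=cloud(C,d)
m=P[30:140,20:140]; z=m[...,2]; q=m[(z>.1)]; print('box',q.min(0),q.max(0)); 
for u,v in [(80,45),(60,60),(125,95),(100,30),(110,120),(163,57),(150,20),(110,10)]: print(u,v,P[v,u])
p,d,C=load('wrist0.png'); P=cloud(C,d)
for u,v in [(400,180),(360,240),(550,200),(100,200),(290,390)]: print('w',u,v,d[v,u],P[v,u])
# helper: tool delta
E
cat >> h.py <<'E'
def yaw():
    z=np.array(bot.sense()['tcp_rot'])[:,2]; return np.degrees(np.arctan2(z[1],z[0]))
def plan(target):
    s=bot.sense(); R=np.array(s['tcp_rot']); d=np.asarray(target)-s['eef_pos']
    print('t',round(s['time'],2),'pos',np.round(s['eef_pos'],4),'yawz',round(yaw(),2),'axis',np.round(R[:,1],4),'world d',np.round(d,4),'tool d',np.round(R.T@d,4),'F',np.round(s['force'],2),'gap',round(s['finger_gap'],4))
E
```

```text
top [693.1396 441.4327]
scene [120.5935  33.3857]
box [ 0.1894 -0.824   0.1   ] [1.1106 0.1685 0.9789]
80 45 [ 0.2792 -0.6698  0.2236]
60 60 [ 0.3416 -0.6901  0.2209]
125 95 [ 0.2461 -0.6291  0.0426]
100 30 [ 0.2402 -0.6245  0.2486]
110 120 [ 0.3558 -0.614   0.0522]
163 57 [ 0.037  -0.614   0.0206]
150 20 [ 0.027  -0.6255  0.1394]
110 10 [-0.4787 -1.1819 -0.2391]
w 400 180 0.28385305 [ 0.2657 -0.6231  0.0881]
w 360 240 0.38931963 [ 0.1965 -0.6296 -0.0025]
w 550 200 0.15493424 [ 0.2861 -0.6494  0.2192]
w 100 200 0.3787638 [ 0.1502 -0.3972 -0.002 ]
w 290 390 0.41017032 [ 0.0368 -0.6182  0.0168]
```

```bash
python3 -m jog '{"slide":[[-0.01,-0.05,-0.02],[-0.047,0,-0.036],[-0.047,0,-0.036],[-0.047,0,-0.036],[-0.047,0,-0.036]],"roll":[0,0,0,0,0]}' 0.0854 60; python3 -m jog '{"slide":[[-0.047,0,-0.036],[-0.047,0,-0.036],[-0.047,0,-0.036],[-0.047,0,-0.036],[-0.047,0,-0.036]],"roll":[0,0,0,0,0]}'; python3 -c "
from h import *
plan([.565,-.034,.28])"
```

```text
time: 1.38
eef_pos: [0.347, -0.3615, 0.2816]
tcp_rot: [[-0.937, 0.001, 0.348], [-0.348, -0.001, -0.937], [-0.0, -1.0, 0.001]]
force: [2.1, -0.7, -0.8]
finger_gap: 0.0854
time: 2.0
eef_pos: [0.5046, -0.1109, 0.2816]
tcp_rot: [[-0.937, 0.001, 0.348], [-0.348, -0.0, -0.937], [-0.0, -1.0, 0.0]]
force: [0.6, -1.0, -0.1]
finger_gap: 0.0855
t 2.0 pos [ 0.5046 -0.1109  0.2816] yawz -69.63 axis [ 6.e-04 -3.e-04 -1.e+00] world d [ 0.0604  0.0769 -0.0016] tool d [-0.0834  0.0016 -0.0511] F [ 0.59 -0.97 -0.05] gap 0.0855
```

```bash
python3 -m jog '{"slide":[[-0.042,0,-0.0255],[-0.042,0,-0.0255],[0,0,0],[0,0,0],[0,0,0]],"roll":[0,0,10.4,10.4,10.4]}'; python3 -m jog '{"slide":[[0,0,0],[0,0,0]],"roll":[10.4,0]}'
python3 - <<'E'
from h import *
plan([.565,-.034,.28])
snap('wrist','w1.png')
for l in ['cover_grip','claw','block','bore_mouth']: print(l,[(np.round(x['point']),round(x['confidence'],2)) for x in bot.pinpoint('wrist',l)][:3])
E
```

```text
time: 2.62
eef_pos: [0.5648, -0.0354, 0.2813]
tcp_rot: [[-0.981, -0.0, -0.193], [0.193, -0.0, -0.981], [0.0, -1.0, 0.0]]
force: [1.0, -0.1, 0.7]
finger_gap: 0.0854
time: 2.88
eef_pos: [0.5648, -0.0353, 0.2814]
tcp_rot: [[-0.933, 0.0, -0.361], [0.361, -0.0, -0.933], [-0.0, -1.0, 0.0]]
force: [-0.2, 0.4, 0.0]
finger_gap: 0.0854
t 2.88 pos [ 0.5648 -0.0353  0.2814] yawz -111.15 axis [ 1.e-04 -2.e-04 -1.e+00] world d [ 0.0002  0.0013 -0.0014] tool d [ 0.0003  0.0014 -0.0013] F [-0.18  0.38  0.02] gap 0.0854
cover_grip [(array([324., 217.]), 0.76), (array([122., 321.]), 0.29)]
claw [(array([324., 145.]), 0.71)]
block []
bore_mouth []
```

View pics/w1.png

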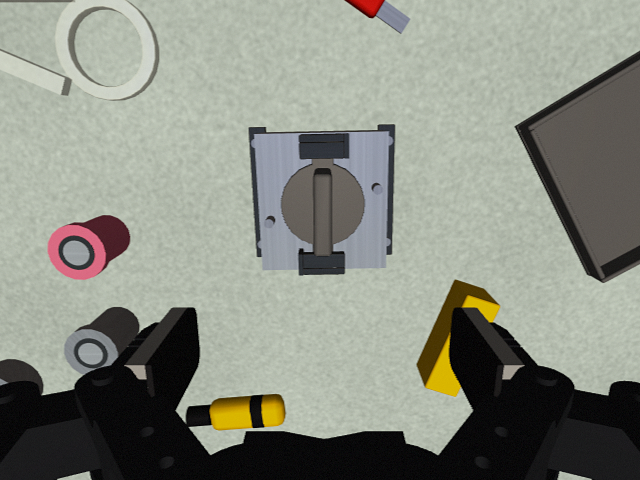

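The wrist picture shows the block at (320,200) with the bar standing vertical from (322,170) to (322,260). The claws are at (324,146) and (322,262), and the jaws are already parallel to the bar's thickness.

```bash
cat > meas.py <<'E'
from h import *
def bar(fn):
    p,d,C=load(fn); P=cloud(C,d); z=P[...,2]
    near=(d>0)&(np.hypot(P[...,0]-0.565,P[...,1]+0.035)<0.11)
    for nm,lo,hi in [('bar',.108,.119),('claw',.076,.085),('disc',.066,.074),('face',.058,.065)]:
        m=near&(z>lo)&(z<hi); q=P[m]
        if len(q)<5: print(nm,len(q)); continue
        r=cv2.minAreaRect((q[:,:2]*1000).astype(np.float32)); print(nm,len(q),'mean',q.mean(0),'c',np.array(r[0])/1000,np.round(r[1],1),round(r[2],2))
E
python3 - <<'E'
from meas import *
np.set_printoptions(precision=4,suppress=True)
bar('w1.png')
p,d,C=load('w1.png'); P=cloud(C,d); print(np.median(P[280:300,100:400][...,2]))
print(proj(C,[.565,-.035,.114]),proj(C,bot.sense()['eef_pos']))
E
```

```text
bar 1528 mean [ 0.5686 -0.035   0.1125] c [ 0.5676 -0.0348] [13.8 63.1] 68.43
claw 2197 mean [ 0.5733 -0.0369  0.0789] c [ 0.5671 -0.0345] [ 78.1 124.7] 47.01
disc 4201 mean [ 0.5692 -0.0351  0.069 ] c [ 0.5708 -0.0377] [ 79.4 101.5] 45.17
face 9697 mean [ 0.5704 -0.0356  0.061 ] c [ 0.5671 -0.0343] [112.3 120.4] 69.81
-0.001143430761149783
[323.5517 218.9018] [324.9211 319.408 ]
```

```bash
python3 -m jog '{"slide":[[-0.001,0.05,-0.001],[0,0.05,0],[0,0.05,0],[0,0.0475,0],[0,0,0]],"roll":[0,0,0,0,0]}' && python3 -m jog '{"slide":[[0,0,0],[0,0,0],[0,0,0],[0,0,0],[0,0,0]],"roll":[0,0,0,0,0]}' 0 30; python3 -c "
from h import *
plan([.566,-.0347,.083]); snap('wrist','w2.png')"
```

```text
time: 3.75
eef_pos: [0.5642, -0.0349, 0.0814]
tcp_rot: [[-0.933, -0.005, -0.361], [0.361, 0.0, -0.933], [0.005, -1.0, 0.002]]
force: [0.6, 0.4, 0.3]
finger_gap: 0.0853
time: 4.38
eef_pos: [0.5664, -0.035, 0.0845]
tcp_rot: [[-0.932, 0.001, -0.362], [0.362, -0.0, -0.932], [-0.001, -1.0, -0.0]]
force: [-1.9, -0.2, 8.5]
finger_gap: 0.0136
t 4.38 pos [ 0.5664 -0.035   0.0845] yawz -111.22 axis [ 9.e-04 -0.e+00 -1.e+00] world d [-0.0004  0.0003 -0.0015] tool d [ 0.0004  0.0015 -0.0001] F [-1.88 -0.21  8.49] gap 0.0136
```

View pics/w2.png

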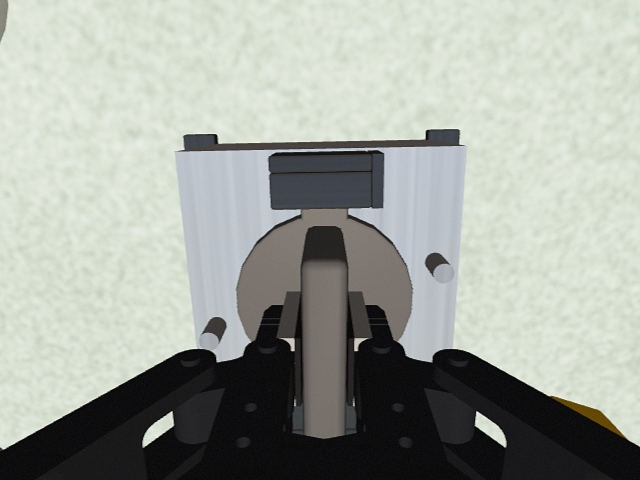

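The bar (322,230–430) is between the pads, with the gap at 13.6 mm. Turning anticlockwise, which is negative roll because tool y points down.

```bash
python3 -m jog '{"slide":[[0,0,0],[0,0,0],[0,0,0],[0,0,0],[0,0,0]],"roll":[-6,-10,-10,-10,-10]}' 0 50; python3 -m jog '{"slide":[[0,0,0],[0,0,0],[0,0,0],[0,0,0],[0,0,0]],"roll":[-10,-10,-10,0,0]}'; python3 -c "
from h import *
plan([.566,-.0347,.083]); snap('wrist','w3.png')"
```

```text
time: 5.05
eef_pos: [0.5667, -0.035, 0.0846]
tcp_rot: [[-0.906, 0.002, 0.424], [-0.424, -0.0, -0.906], [-0.001, -1.0, 0.001]]
force: [-0.2, 0.1, 4.8]
finger_gap: 0.0132
time: 5.68
eef_pos: [0.5667, -0.0349, 0.0846]
tcp_rot: [[-0.577, 0.002, 0.817], [-0.817, 0.0, -0.577], [-0.001, -1.0, 0.001]]
force: [0.2, -0.2, 8.0]
finger_gap: 0.0131
t 5.67 pos [ 0.5667 -0.0349  0.0846] yawz -35.2 axis [ 0.0015  0.     -1.    ] world d [-0.0007  0.0002 -0.0016] tool d [ 0.0002  0.0016 -0.0007] F [ 0.23 -0.16  8.03] gap 0.0131
```

View pics/w3.png

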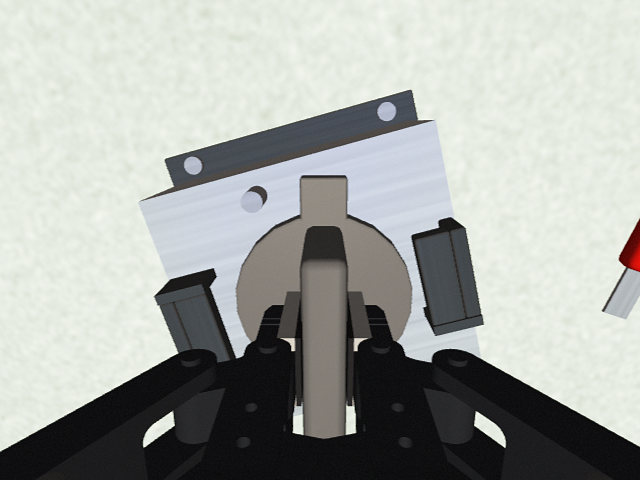

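The ear at (323,195) is clear of both claws at (195,310) and (445,275), and the turn is 76°. Lifting.

```bash
python3 -m jog '{"slide":[[0,-0.01,0],[0,-0.025,0],[0,-0.03,0],[0,-0.03,0],[0,-0.025,0]],"roll":[0,0,0,0,0]}' - 60; python3 -m jog '{"slide":[[0.02,0,0.0075],[0.041,0,0.015],[0.041,0,0.015],[0.041,0,0.015],[0.041,0,0.015]],"roll":[0,0,0,0,0]}';  python3 -m jog '{"slide":[[0.041,0,0.015],[0.041,0,0.015],[0.02,0,0.0075],[0,0,0]],"roll":[0,0,0,0]}'; python3 -c "
from h import *
plan([.486,-.331,.035]); snap('wrist','w4.png');snap('top','t4.png')"
```

```text
time: 6.35
eef_pos: [0.5659, -0.035, 0.2055]
tcp_rot: [[-0.577, 0.0, 0.817], [-0.817, -0.0, -0.577], [-0.0, -1.0, 0.0]]
force: [0.9, -0.6, -1.8]
finger_gap: 0.0132
time: 6.98
eef_pos: [0.5144, -0.2255, 0.2044]
tcp_rot: [[-0.577, 0.0, 0.817], [-0.817, -0.0, -0.577], [0.0, -1.0, 0.0]]
force: [0.4, 0.0, -1.7]
finger_gap: 0.0132
time: 7.48
eef_pos: [0.4862, -0.3304, 0.2039]
tcp_rot: [[-0.578, -0.0, 0.816], [-0.816, -0.0, -0.578], [0.0, -1.0, -0.0]]
force: [1.4, 0.3, -3.3]
finger_gap: 0.0133
t 7.47 pos [ 0.4862 -0.3304  0.2039] yawz -35.34 axis [-3.e-04 -0.e+00 -1.e+00] world d [-0.0002 -0.0006 -0.1689] tool d [0.0006 0.1689 0.0003] F [ 1.42  0.35 -3.31] gap 0.0133
```

View pics/w4.png

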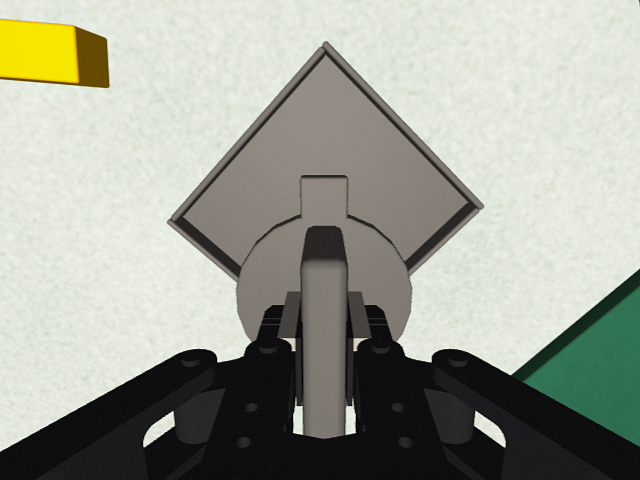

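View pics/t4.png

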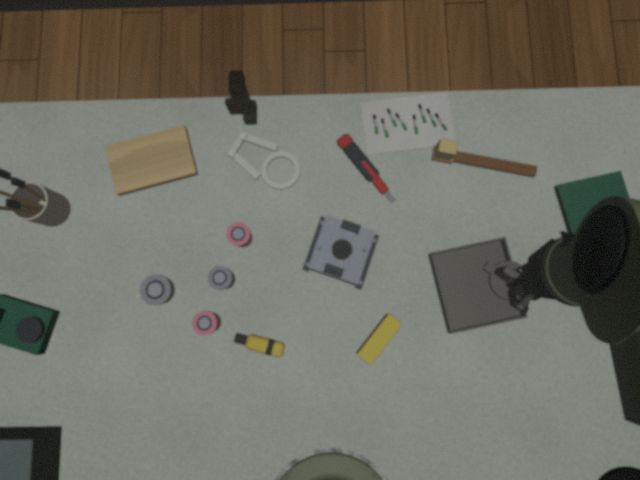

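```bash
python3 -m jog '{"slide":[[0,0.03,0],[0,0.05,0],[0,0.05,0],[0,0.027,0],[0,0.005,0]],"roll":[0,0,0,0,0]}'; python3 -m jog '{"slide":[[0,0.003,0],[0,0.003,0],[0,0,0]],"roll":[0,0,0]}'; python3 -c "
from h import *
plan([.486,-.331,.0356])"
```

```text
time: 8.2
eef_pos: [0.4868, -0.3273, 0.0406]
tcp_rot: [[-0.575, -0.002, 0.818], [-0.818, 0.002, -0.575], [-0.0, -1.0, -0.003]]
force: [0.4, -0.0, -1.0]
finger_gap: 0.0129
time: 8.57
eef_pos: [0.4872, -0.3294, 0.0365]
tcp_rot: [[-0.577, 0.001, 0.817], [-0.817, -0.001, -0.577], [0.0, -1.0, 0.001]]
force: [0.3, 0.1, -2.3]
finger_gap: 0.013
t 8.57 pos [ 0.4872 -0.3294  0.0365] yawz -35.23 axis [ 8.e-04 -6.e-04 -1.e+00] world d [-0.0012 -0.0016 -0.0009] tool d [ 0.002   0.0009 -0.    ] F [ 0.28  0.13 -2.33] gap 0.013
```

```bash
python3 -m jog '{"slide":[[0,0.0015,0],[0,0.001,0],[0,0,0]],"roll":[0,0,0]}'; python3 -c "
from h import *
plan([.486,-.331,.0356])"
```

```text
time: 8.95
eef_pos: [0.4873, -0.3295, 0.0355]
tcp_rot: [[-0.577, 0.001, 0.817], [-0.817, -0.002, -0.577], [0.001, -1.0, 0.002]]
force: [-11.2, 5.5, 36.6]
finger_gap: 0.013
t 8.95 pos [ 0.4873 -0.3295  0.0355] yawz -35.23 axis [ 8.0e-04 -1.6e-03 -1.0e+00] world d [-0.0013 -0.0015  0.0001] tool d [ 0.002  -0.     -0.0002] F [-11.2    5.51  36.61] gap 0.013
```

```bash
python3 -m jog '{"slide":[[0,-0.001,0],[0,0,0]],"roll":[0,0]}' ; python3 -m jog '{"slide":[[0,0,0],[0,0,0],[0,0,0],[0,0,0]],"roll":[0,0,0,0]}' 0.05; python3 -m jog '{"slide":[[0,-0.03,0],[0,-0.05,0],[0,-0.06,0],[0,-0.06,0],[0,0,0]],"roll":[0,0,0,0,0]}'
python3 - <<'E'
from h import *
plan([.51,.229,.2])
p,d,C=snap('wrist','w5.png')
P=cloud(C,d); z=P[...,2]
m=(d>0)&(np.hypot(P[...,0]-.487,P[...,1]+.33)<.07)&(z>.058)&(z<.075); q=P[m]; r=cv2.minAreaRect((q[:,:2]*1000).astype(np.float32)); print('bar top',q.mean(0),r, 'z std',q[:,2].std())
m=(d>0)&(np.hypot(P[...,0]-.487,P[...,1]+.33)<.07)&(z>.015)&(z<.03); q=P[m]; A=np.c_[q[:,:2],np.ones(len(q))]; print('disc z',np.median(q[:,2]),np.linalg.lstsq(A,q[:,2],rcond=None)[0])
E
```

```text
time: 9.2
eef_pos: [0.4872, -0.3295, 0.0356]
tcp_rot: [[-0.577, 0.001, 0.817], [-0.817, -0.001, -0.577], [0.0, -1.0, 0.001]]
force: [-4.8, 2.4, 16.3]
finger_gap: 0.0132
time: 9.7
eef_pos: [0.4869, -0.3291, 0.0342]
tcp_rot: [[-0.577, -0.0, 0.817], [-0.817, 0.0, -0.577], [-0.0, -1.0, -0.0]]
force: [-0.3, 0.2, 0.4]
finger_gap: 0.0502
time: 10.32
eef_pos: [0.4885, -0.3299, 0.2388]
tcp_rot: [[-0.577, 0.006, 0.817], [-0.817, -0.004, -0.577], [-0.0, -1.0, 0.007]]
force: [0.8, -0.4, -0.8]
finger_gap: 0.0497
t 10.32 pos [ 0.4885 -0.3299  0.2388] yawz -35.23 axis [ 0.0057 -0.0039 -1.    ] world d [ 0.0215  0.5589 -0.0388] tool d [-0.4689  0.0367 -0.3052] F [ 0.82 -0.39 -0.85] gap 0.0497
bar top [ 0.48888982 -0.32884231  0.06357082] ((487.8440856933594, -330.2436828613281), (63.77986145019531, 14.018038749694824), 54.859954833984375) z std 0.001094598534477352
disc z 0.02000485965972315 [0.00129524 0.00049074 0.01953471]
```

View pics/w5.png

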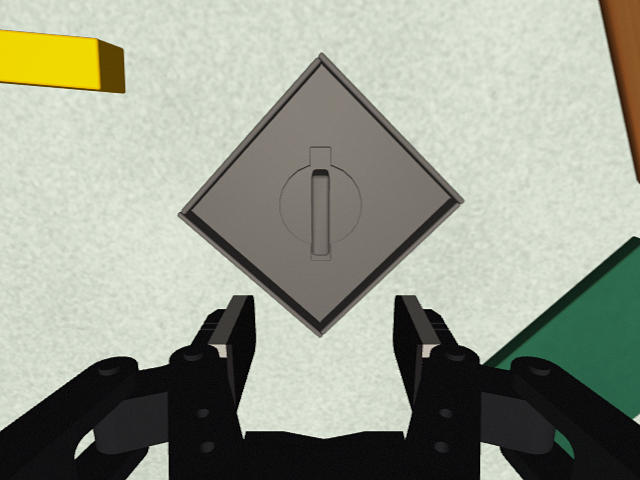

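The cover lies flat near the tray's centre, with its bar from (320,170) to (320,255) and the disc top at 20 mm. Now to the slim grey sleeve.

```bash
python3 -m jog '{"slide":[[-0.0235,0,-0.015],[-0.0469,0,-0.0305],[-0.0469,0,-0.0305],[-0.0469,0,-0.0305],[-0.0469,0,-0.0305]],"roll":[0,0,0,0,0]}' 0.0854; python3 -m jog '{"slide":[[-0.0469,0,-0.0305],[-0.0469,0,-0.0305],[-0.0469,0,-0.0305],[-0.0469,0,-0.0305],[-0.0469,0,-0.0305]],"roll":[0,0,0,0,0]}';  python3 -m jog '{"slide":[[-0.0235,0,-0.015],[0,0,0],[0,0,0],[0,0,0],[0,0,0]],"roll":[0,10.5,10.5,10.5,10.5]}'; python3 -m jog '{"slide":[[0,0,0]],"roll":[0]}';python3 - <<'E'
from h import *
plan([.51,.228,.2])
p,d,C=snap('wrist','w6.png'); P=cloud(C,d); z=P[...,2]
m=(d>0)&(np.hypot(P[...,0]-.51,P[...,1]-.228)<.045)&(z>.055)&(z<.07); q=P[m]
print(cv2.minEnclosingCircle((q[:,:2]*1000).astype(np.float32)),np.median(q[:,2]))
E
```

```text
time: 11.0
eef_pos: [0.496, -0.076, 0.2334]
tcp_rot: [[-0.577, -0.001, 0.817], [-0.817, 0.0, -0.577], [0.001, -1.0, -0.001]]
force: [1.2, -0.2, 0.1]
finger_gap: 0.0853
time: 11.62
eef_pos: [0.5068, 0.2033, 0.2332]
tcp_rot: [[-0.577, -0.002, 0.817], [-0.817, -0.001, -0.577], [0.001, -1.0, -0.001]]
force: [0.7, -0.7, 0.1]
finger_gap: 0.0853
time: 12.25
eef_pos: [0.5081, 0.2294, 0.2331]
tcp_rot: [[-0.977, -0.002, 0.215], [-0.215, -0.001, -0.977], [0.002, -1.0, 0.0]]
force: [0.5, 0.9, 0.5]
finger_gap: 0.0854
time: 12.38
eef_pos: [0.5082, 0.2296, 0.2334]
tcp_rot: [[-0.975, -0.001, 0.223], [-0.223, -0.001, -0.975], [0.001, -1.0, 0.001]]
force: [-0.5, 0.1, -0.5]
finger_gap: 0.0856
t 12.38 pos [0.5082 0.2296 0.2334] yawz -77.14 axis [-1.2e-03 -9.0e-04 -1.0e+00] world d [ 0.0018 -0.0016 -0.0334] tool d [-0.0015  0.0334  0.0019] F [-0.49  0.1  -0.55] gap 0.0856
((511.6019592285156, 226.40167236328125), 26.0961971282959) 0.061214286101094945
```

View pics/w6.png

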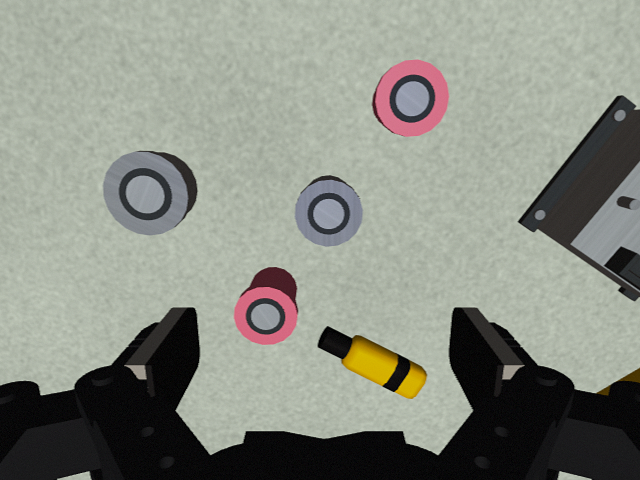

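The wrist picture shows the slim grey sleeve at (328,213), pinks at (412,98) and (266,316), and the wide one at (150,193). The jaws close along the image's horizontal, which is free.

```bash
python3 -m jog '{"slide":[[-0.002,0.05,0.003],[0,0.05,0],[0,0.05,0],[0,0.046,0],[0,0,0]],"roll":[0,0,0,0,0]}'; python3 -m jog '{"slide":[[0,0,0],[0,0,0],[0,0,0],[0,0,0],[0,0,0]],"roll":[0,0,0,0,0]}' 0.03 50;python3 - <<'E'
from h import *
plan([.511,.227,.037])
p,d,C=snap('wrist','w7.png'); P=cloud(C,d); z=P[...,2]
m=(d>0)&(np.hypot(P[...,0]-.51,P[...,1]-.228)<.045)&(z>.055)&(z<.07); q=P[m]
print(cv2.minEnclosingCircle((q[:,:2]*1000).astype(np.float32)),np.median(q[:,2]))
E
```

```text
time: 13.05
eef_pos: [0.5092, 0.2265, 0.0356]
tcp_rot: [[-0.974, -0.005, 0.225], [-0.225, -0.002, -0.974], [0.006, -1.0, 0.001]]
force: [-0.3, 0.2, 2.0]
finger_gap: 0.0855
time: 13.68
eef_pos: [0.5124, 0.2277, 0.0405]
tcp_rot: [[-0.975, 0.003, 0.222], [-0.222, 0.001, -0.975], [-0.003, -1.0, -0.001]]
force: [-1.3, -0.9, 11.7]
finger_gap: 0.0503
t 13.68 pos [0.5124 0.2277 0.0405] yawz -77.2 axis [ 0.0031  0.0012 -1.    ] world d [-0.0014 -0.0007 -0.0035] tool d [0.0016 0.0035 0.0003] F [-1.34 -0.86 11.75] gap 0.0503
((520.1080322265625, 228.9139862060547), 38.82647705078125) 0.06130891530997282
```

View pics/w7.png

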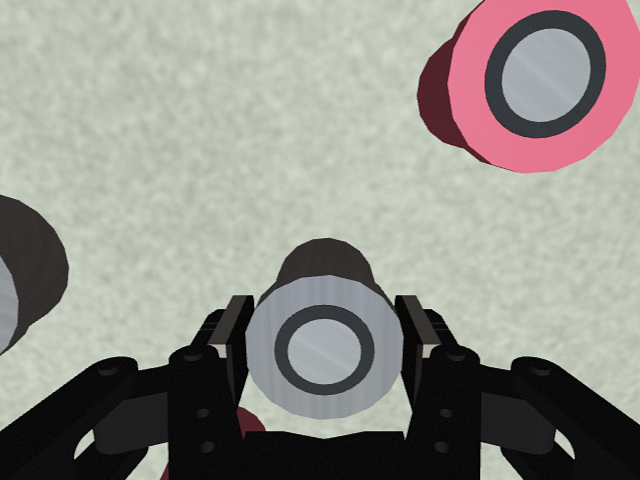

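Run:
```python
from h import *
np.set_printoptions(precision=4,suppress=True)
p,d,C=load('w7.png'); P=cloud(C,d); z=P[...,2]
s=bot.sense(); R=np.array(s['tcp_rot']); t=s['eef_pos']
v,u=np.mgrid[:480,:640]
m=(d>0)&(z>.057)&(z<.066)&(u>246)&(u<404)&(v>270)&(v<422); q=P[m]; 
# restrict to sleeve by central u columns
qq=P[(m)&(abs(u-325)<20)]; T=(qq-t)@R; print('tool x range',T[:,0].min(),T[:,0].max())
T=(q-t)@R; print(T.min(0),T.max(0))
for pix in [(324.5,346.5),(324.5,352)]: print((at_z(C,*pix,.062)-t)@R)
```

```text
tool x range -0.025332281873649613 0.02723485183371419
[-0.0253 -0.0254 -0.0248] [ 0.0272 -0.0164  0.0259]
[-0.001  -0.0215  0.0008]
[ 0.0009 -0.0215  0.0008]
```

The sleeve is held across its flange (centre 324,347) and centred within about 1 mm. Lifting and going over the bore.

```bash
python3 -m jog '{"slide":[[0,-0.015,0],[0,-0.05,0],[0,-0.06,0],[0,-0.06,0],[0,-0.05,0]],"roll":[0,0,0,0,0]}' - 70; python3 -m jog '{"slide":[[0.001,0,0.03],[0.001,0,0.055],[0.001,0,0.055],[0.001,0,0.055],[0.001,0,0.05]],"roll":[0,0,0,0,0]}'; python3 -m jog '{"slide":[[0.001,0,0.023],[0,0,0],[0,0,0]],"roll":[0,0,0]}';python3 - <<'E'
from h import *
plan([.5665,-.035,.28])
snap('wrist','w8.png'); snap('top','t8.png'); print(bot.pinpoint('wrist','bore_mouth'),bot.pinpoint('top','bore_mouth'))
E
```

```text
time: 14.35
eef_pos: [0.5109, 0.2272, 0.2773]
tcp_rot: [[-0.975, 0.002, 0.222], [-0.222, 0.001, -0.975], [-0.002, -1.0, -0.0]]
force: [0.3, 0.7, -2.7]
finger_gap: 0.0491
time: 14.98
eef_pos: [0.5604, -0.0148, 0.2749]
tcp_rot: [[-0.975, 0.001, 0.221], [-0.221, -0.0, -0.975], [-0.001, -1.0, 0.0]]
force: [1.6, -0.2, -2.1]
finger_gap: 0.0495
time: 15.35
eef_pos: [0.5644, -0.0347, 0.2742]
tcp_rot: [[-0.975, 0.001, 0.222], [-0.222, 0.0, -0.975], [-0.001, -1.0, -0.0]]
force: [-0.5, 0.2, -2.7]
finger_gap: 0.0494
t 15.35 pos [ 0.5644 -0.0347  0.2742] yawz -77.16 axis [ 7.e-04  4.e-04 -1.e+00] world d [ 0.0021 -0.0003  0.0058] tool d [-0.002  -0.0058  0.0008] F [-0.49  0.21 -2.73] gap 0.0494
[{'point': [324.2, 204.6], 'confidence': 0.9}] []
```

View pics/w8.png

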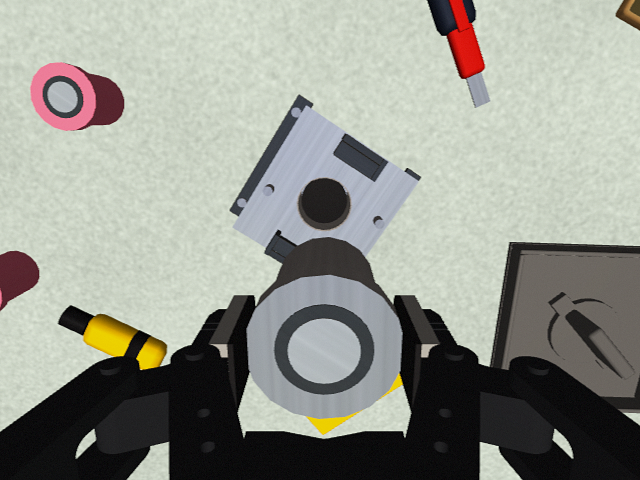

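Run:
```python
from h import *
np.set_printoptions(precision=4,suppress=True)
p,d,C=load('w8.png'); s=bot.sense(); R=np.array(s['tcp_rot']); t=s['eef_pos']
P=cloud(C,d); z=P[...,2]
g=cv2.cvtColor(p,cv2.COLOR_RGB2GRAY); print(g[203,285:365:3]); print(g[165:240:3,324])
print(z[203,285:365:4])
m=((z>.055)&(z<.068)).astype(np.uint8)  # face
b=np.zeros_like(m); b[160:236,280:370]=(m[160:236,280:370]==0)
n,l,st,ce=cv2.connectedComponentsWithStats(b); k=l[203,324]; print(st[k],ce[k])
c=max(cv2.findContours((l==k).astype(np.uint8),0,cv2.CHAIN_APPROX_NONE)[0],key=len)
e=cv2.fitEllipse(c); print(e)
bo=at_z(C,*e[0],.062); print('bore',bo)
# boundary pts projected to z=.062 -> circle
pts=np.array([at_z(C,x,y,.062)[:2] for [[x,y]] in c])*1000; print('circ',cv2.minEnclosingCircle(pts.astype(np.float32)))
A=np.c_[2*pts,np.ones(len(pts))]; sol=np.linalg.lstsq(A,(pts**2).sum(1),rcond=None)[0]; print('fit',sol[:2],np.sqrt(sol[2]+sol[0]**2+sol[1]**2))
q=P[(d>0)&(np.hypot(P[...,0]-.5665,P[...,1]+.035)<.09)&(z>.055)&(z<.068)]; r=cv2.minAreaRect((q[:,:2]*1000).astype(np.float32)); print('face',r)
# flange
for pix in [(324.5,346.5),(324.5,350.5)]:
    for y in (-.0215,): 
        o,rr=ray(C,*pix); o_=R.T@(o-t); r_=R.T@rr; print('flange tool',o_+r_*(y-o_[1])/r_[1])
m=(d>0)&(z<.285+.05)&(z>.2); v,u=np.mgrid[:480,:640]; m&=(u>255)&(u<395)&(v>236)&(v<425)
T=(P[m]-t)@R; f=T[T[:,1]<np.percentile(T[:,1],30)]; print('flange y',np.percentile(T[:,1],[2,10,50,90]))
```

```text
[182 178 185 184 131  62  30  34  33  31  33  31  32  32  30  32  32  32
  28  27  32  60 172 179 175 180 188]
[181 183 184 181 168  35  33  31  33  31  31  31  31  31  34  31  28  31
  30  30  59  59 172 176 119]
[0.0622 0.061  0.0612 0.0584 0.0417 0.0428 0.0423 0.0429 0.0438 0.0433
 0.043  0.0428 0.0436 0.0421 0.0424 0.0421 0.0498 0.0611 0.0615 0.0617]
[ 298  178   52   51 2045] [323.377  202.8391]
((323.3692321777344, 202.8324432373047), (49.429447174072266, 50.852291107177734), 88.8871841430664)
bore [ 0.5682 -0.0341  0.062 ]
circ ((567.78857421875, -34.17288589477539), 22.000764846801758)
fit [567.8989 -34.1524] 21.41104204081576
face ((566.7732543945312, -34.41448974609375), (112.19981384277344, 120.17432403564453), 69.86719512939453)
flange tool [-0.0005 -0.0215  0.0008]
flange tool [ 0.0009 -0.0215  0.0008]
flange y [-0.0225 -0.022  -0.021   0.0039]
```

The bore mouth is at (323,203) and open, with the pad face visible. The flange is at (324,347). Going to just above the mouth.

```bash
python3 -m jog '{"slide":[[-0.0035,0.05,-0.0005],[0,0.055,0],[0,0.04,0],[0,0.015,0],[0,0,0]],"roll":[0,0,0,0,0]}'; python3 -m jog '{"slide":[[0,0,0]],"roll":[0]}'
python3 - <<'E'
from h import *
plan([.568,-.0335,.1025])
snap('wrist','w9.png')
E
```

```text
time: 16.18
eef_pos: [0.5681, -0.0339, 0.1134]
tcp_rot: [[-0.975, -0.0, 0.222], [-0.222, 0.0, -0.975], [0.0, -1.0, -0.0]]
force: [-0.2, -0.5, -2.5]
finger_gap: 0.0495
time: 16.3
eef_pos: [0.569, -0.0341, 0.1149]
tcp_rot: [[-0.975, 0.002, 0.221], [-0.221, -0.0, -0.975], [-0.002, -1.0, 0.001]]
force: [0.1, -0.8, -2.3]
finger_gap: 0.0496
t 16.3 pos [ 0.569  -0.0341  0.1149] yawz -77.21 axis [ 2.3e-03 -1.0e-04 -1.0e+00] world d [-0.001   0.0006 -0.0124] tool d [ 0.0008  0.0124 -0.0008] F [ 0.14 -0.79 -2.32] gap 0.0496
```

View pics/w9.png

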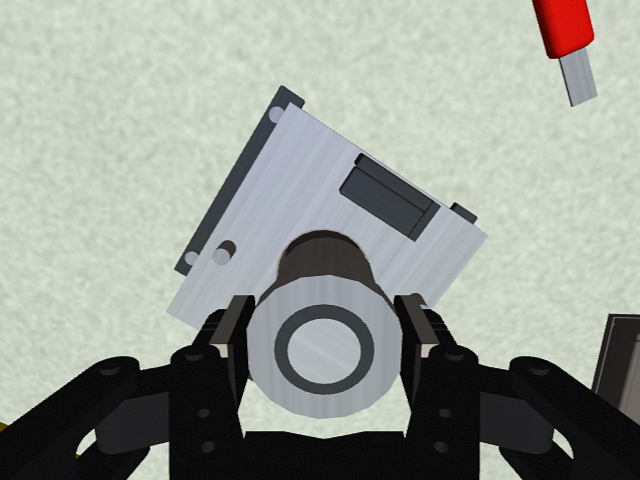

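The nose sits over the bore, whose rim shows as a thin arc at (322,231). Lowering gently.

```bash
python3 -m jog '{"slide":[[0.0005,0.004,-0.0005],[0,0.004,0],[0,0.003,0],[0,0,0]],"roll":[0,0,0,0]}'; python3 -m jog '{"slide":[[0,0.003,0],[0,0.002,0],[0,0,0]],"roll":[0,0,0]}'
```

```text
time: 16.85
eef_pos: [0.5673, -0.0338, 0.102]
tcp_rot: [[-0.975, -0.0, 0.221], [-0.221, 0.0, -0.975], [0.0, -1.0, -0.0]]
force: [0.1, -0.2, -3.2]
finger_gap: 0.0493
time: 17.23
eef_pos: [0.5673, -0.0337, 0.0971]
tcp_rot: [[-0.975, -0.0, 0.221], [-0.221, 0.0, -0.975], [0.0, -1.0, -0.0]]
force: [0.7, 0.8, -2.7]
finger_gap: 0.0492
```

```bash
python3 -m jog '{"slide":[[0,0.003,0],[0,0.003,0],[0,0.003,0],[0,0,0]],"roll":[0,0,0,0]}'; python3 -m jog '{"slide":[[0,0.0015,0],[0,0.0015,0],[0,0,0]],"roll":[0,0,0]}'
```

```text
time: 17.73
eef_pos: [0.5673, -0.0338, 0.088]
tcp_rot: [[-0.975, -0.0, 0.221], [-0.221, 0.0, -0.975], [0.0, -1.0, -0.0]]
force: [-0.4, 0.8, -2.4]
finger_gap: 0.0492
time: 18.1
eef_pos: [0.5673, -0.0338, 0.0852]
tcp_rot: [[-0.975, -0.0, 0.221], [-0.221, 0.0, -0.975], [0.0, -1.0, -0.0]]
force: [-0.0, 0.9, -3.2]
finger_gap: 0.0493
```

```bash
python3 -m jog '{"slide":[[0,0.001,0],[0,0.001,0],[0,0,0]],"roll":[0,0,0]}';  python3 -c "
from h import *
plan([.568,-.0335,.0845]); snap('wrist','w10.png')"
```

```text
time: 18.48
eef_pos: [0.5675, -0.0338, 0.0834]
tcp_rot: [[-0.975, 0.0, 0.221], [-0.221, 0.0, -0.975], [-0.0, -1.0, 0.0]]
force: [-0.0, 1.3, 3.7]
finger_gap: 0.0493
t 18.48 pos [ 0.5675 -0.0338  0.0834] yawz -77.22 axis [ 3.e-04  1.e-04 -1.e+00] world d [0.0005 0.0003 0.0011] tool d [-0.0005 -0.0011 -0.0002] F [-0.01  1.25  3.68] gap 0.0493
```

View pics/w10.png

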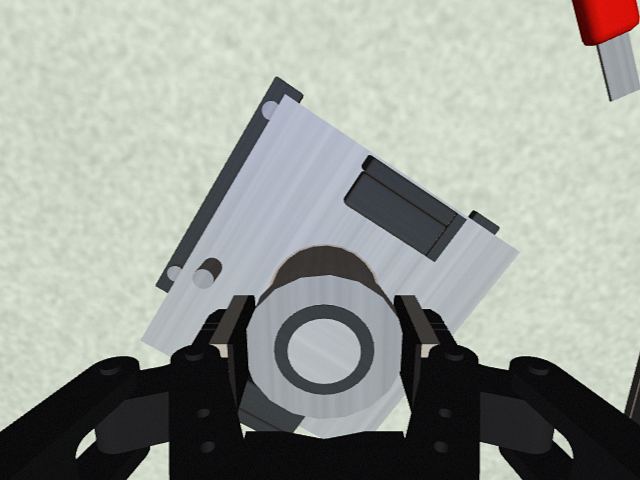

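The sleeve is in the bore and on the pad (force up about 6.5 N). I'll push it part of the way while still gripped, because it's better guided like that.

```bash
python3 -m jog '{"slide":[[0,0.002,0],[0,0.002,0],[0,0.002,0],[0,0.002,0],[0,0,0]],"roll":[0,0,0,0,0]}'; python3 -m jog '{"slide":[[0,0.002,0],[0,0.002,0],[0,0.002,0],[0,0,0]],"roll":[0,0,0,0]}'; python3 -c "
from h import *
plan([.568,-.0335,.0845]); snap('wrist','w11.png')"
```

```text
time: 19.15
eef_pos: [0.5672, -0.0339, 0.075]
tcp_rot: [[-0.975, -0.0, 0.221], [-0.221, -0.0, -0.975], [0.0, -1.0, -0.0]]
force: [0.4, 1.9, -0.6]
finger_gap: 0.0496
time: 19.65
eef_pos: [0.5672, -0.0339, 0.069]
tcp_rot: [[-0.975, -0.0, 0.221], [-0.221, -0.0, -0.975], [0.0, -1.0, -0.0]]
force: [1.0, 0.6, -0.7]
finger_gap: 0.0496
t 19.65 pos [ 0.5672 -0.0339  0.069 ] yawz -77.22 axis [-5.e-04 -0.e+00 -1.e+00] world d [0.0008 0.0004 0.0155] tool d [-0.0008 -0.0155 -0.0002] F [ 1.02  0.64 -0.72] gap 0.0496
```

View pics/w11.png

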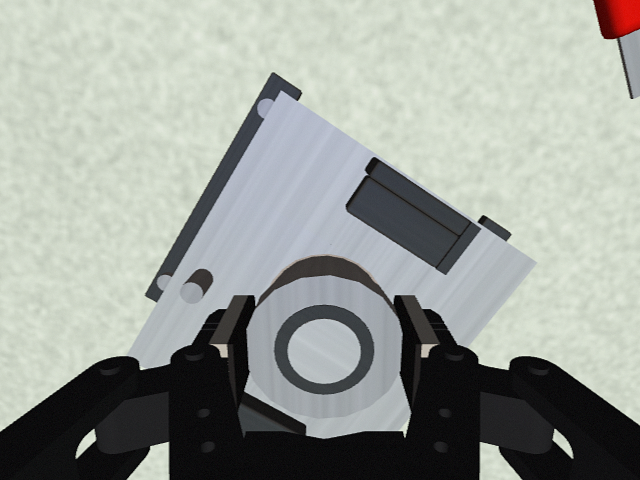

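```bash
python3 -m jog '{"slide":[[0,0,0],[0,0,0],[0,0,0]],"roll":[0,0,0]}' 0.062; python3 -m jog '{"slide":[[0,-0.02,0],[0,-0.04,0],[0,-0.05,0],[0,-0.05,0],[0,0,0]],"roll":[0,0,0,0,0]}'; python3 -m jog '{"slide":[[0,0,0],[0,0,0],[0,0,0],[0,0,0]],"roll":[0,0,0,0]}' 0 60
python3 - <<'E'
from h import *
plan([.567,-.034,.095])
p,d,C=snap('wrist','w12.png'); P=cloud(C,d); z=P[...,2]
m=(d>0)&(np.hypot(P[...,0]-.567,P[...,1]+.034)<.04)&(z>.084)&(z<.11); q=P[m]
print(cv2.minEnclosingCircle((q[:,:2]*1000).astype(np.float32)),np.median(q[:,2]))
A=np.c_[q[:,:2],np.ones(len(q))]; print(np.linalg.lstsq(A,q[:,2],rcond=None)[0])
E
```

```text
time: 20.08
eef_pos: [0.5673, -0.0339, 0.0693]
tcp_rot: [[-0.975, -0.0, 0.221], [-0.221, -0.0, -0.975], [0.0, -1.0, 0.0]]
force: [0.1, -0.6, 0.1]
finger_gap: 0.0621
time: 20.7
eef_pos: [0.5689, -0.0339, 0.233]
tcp_rot: [[-0.975, 0.006, 0.221], [-0.221, -0.0, -0.975], [-0.006, -1.0, 0.002]]
force: [0.0, -1.0, -0.1]
finger_gap: 0.0621
time: 21.2
eef_pos: [0.5672, -0.0338, 0.2288]
tcp_rot: [[-0.975, -0.001, 0.221], [-0.221, 0.0, -0.975], [0.001, -1.0, -0.0]]
force: [1.0, 0.7, -0.1]
finger_gap: 0.0002
t 21.2 pos [ 0.5672 -0.0338  0.2288] yawz -77.21 axis [-8.e-04  1.e-04 -1.e+00] world d [-0.0002 -0.0002 -0.1338] tool d [0.0002 0.1338 0.0002] F [ 0.99  0.69 -0.15] gap 0.0002
((567.0213012695312, -34.73905563354492), 26.005779266357422) 0.08928851269875507
[-0.00330054 -0.00085395  0.09110202]
```

View pics/w12.png

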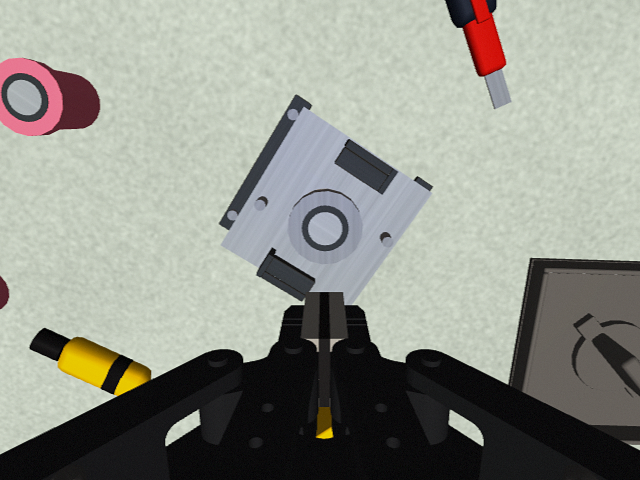

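The sleeve stands upright in the bore at (325,228) and is level, with the flange top at about 90 mm. Pressing with the shut fingers on the flange's centre.

```bash
python3 -m jog '{"slide":[[0,0.05,0.0005],[0,0.05,0],[0,0.027,0],[0,0.006,0],[0,0,0]],"roll":[0,0,0,0,0]}'; python3 -m jog '{"slide":[[0,0.003,0],[0,0.003,0],[0,0.003,0],[0,0.003,0],[0,0,0]],"roll":[0,0,0,0,0]}'; python3 -m jog '{"slide":[[0,0.002,0],[0,0.002,0],[0,0,0]],"roll":[0,0,0]}'
```

```text
time: 21.88
eef_pos: [0.5678, -0.0342, 0.0968]
tcp_rot: [[-0.975, 0.0, 0.221], [-0.221, 0.0, -0.975], [-0.0, -1.0, 0.0]]
force: [0.8, -0.5, 0.8]
finger_gap: 0.0001
time: 22.5
eef_pos: [0.5675, -0.0343, 0.0841]
tcp_rot: [[-0.975, -0.0, 0.221], [-0.221, 0.0, -0.975], [0.0, -1.0, -0.0]]
force: [-0.3, -0.8, -0.8]
finger_gap: -0.0002
time: 22.88
eef_pos: [0.5673, -0.0343, 0.08]
tcp_rot: [[-0.975, -0.0, 0.221], [-0.221, 0.0, -0.975], [0.0, -1.0, -0.0]]
force: [0.5, 0.8, 0.5]
finger_gap: 0.0
```

```bash
python3 -m jog '{"slide":[[0,0.002,0],[0,0.002,0],[0,0,0]],"roll":[0,0,0]}'; python3 -m jog '{"slide":[[0,0.0015,0],[0,0.0015,0],[0,0,0]],"roll":[0,0,0]}'; python3 -m jog '{"slide":[[0,0.001,0],[0,0,0]],"roll":[0,0]}'
```

```text
time: 23.25
eef_pos: [0.5674, -0.0343, 0.0761]
tcp_rot: [[-0.975, -0.0, 0.221], [-0.221, 0.0, -0.975], [0.0, -1.0, -0.0]]
force: [0.6, 0.1, 0.1]
finger_gap: 0.0001
time: 23.62
eef_pos: [0.5674, -0.0343, 0.0731]
tcp_rot: [[-0.975, -0.0, 0.221], [-0.221, 0.0, -0.975], [0.0, -1.0, -0.0]]
force: [0.1, -0.5, 0.2]
finger_gap: -0.0002
time: 23.88
eef_pos: [0.5675, -0.0343, 0.0722]
tcp_rot: [[-0.975, -0.0, 0.221], [-0.221, 0.0, -0.975], [0.0, -1.0, -0.0]]
force: [0.1, 0.2, 0.4]
finger_gap: 0.0
```

Run:
```python
from h import *
p,d,C=snap('wrist','w13.png')
```

```text
(no output)
```

View pics/w13.png

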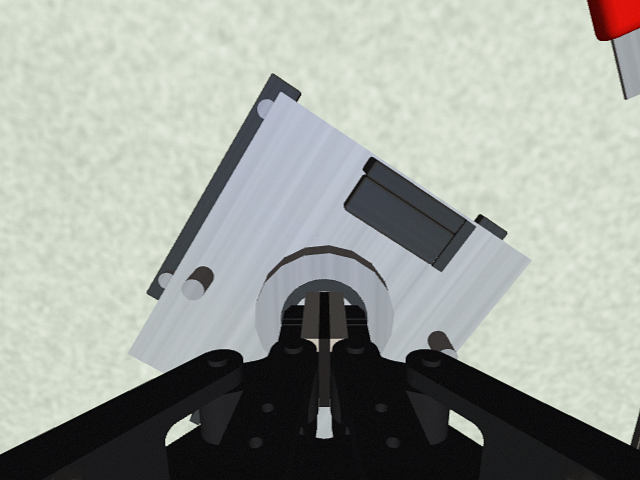

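The shut tips are on the flange's centre and the flange is close to the face. I'll continue until the force rises.

```bash
python3 -m jog '{"slide":[[0,0.001,0],[0,0,0]],"roll":[0,0]}'; python3 -m jog '{"slide":[[0,0.001,0],[0,0,0]],"roll":[0,0]}'; python3 -m jog '{"slide":[[0,0.001,0],[0,0,0]],"roll":[0,0]}'
```

```text
time: 24.18
eef_pos: [0.5676, -0.0343, 0.072]
tcp_rot: [[-0.975, 0.0, 0.221], [-0.221, -0.0, -0.975], [-0.0, -1.0, 0.0]]
force: [-5.6, -0.1, 18.0]
finger_gap: -0.0
time: 24.42
eef_pos: [0.5676, -0.0343, 0.0719]
tcp_rot: [[-0.975, 0.001, 0.221], [-0.221, -0.001, -0.975], [-0.0, -1.0, 0.001]]
force: [-11.9, 0.7, 37.0]
finger_gap: 0.0004
time: 24.68
eef_pos: [0.5677, -0.0343, 0.0718]
tcp_rot: [[-0.975, 0.001, 0.221], [-0.221, -0.001, -0.975], [-0.001, -1.0, 0.001]]
force: [-17.8, -0.3, 55.1]
finger_gap: 0.0002
```

It is home: hard stop at 72 mm, with force rising to 55 N. Retreating straight up and checking.

```bash
python3 -m jog '{"slide":[[0,-0.02,0],[0,-0.05,0],[0,-0.05,0],[0,-0.05,0],[0,0,0]],"roll":[0,0,0,0,0]}'; python3 -m jog '{"slide":[[0,0,0],[0,0,0]],"roll":[0,0]}'
python3 - <<'E'
from h import *
plan([.567,-.034,.095])
p,d,C=snap('wrist','w14.png'); P=cloud(C,d); z=P[...,2]
r=np.hypot(P[...,0]-.567,P[...,1]+.0345)
q=P[(d>0)&(r<.024)]; A=np.c_[q[:,:2]-q[:,:2].mean(0),np.ones(len(q))]; print('flange top',np.median(q[:,2]),np.linalg.lstsq(A,q[:,2],rcond=None)[0])
f=P[(d>0)&(r>.029)&(r<.037)]; print('face',np.median(f[:,2]))
m=(d>0)&(r<.035)&(z>.0665)&(z<.08); q=P[m]; print(cv2.minEnclosingCircle((q[:,:2]*1000).astype(np.float32)))
p,d,C=snap('top','t14.png'); P=cloud(C,d); z=P[...,2]
for nm,(x,y) in dict(sleeve=(.5655,-.0335),face=None or (.54,-.07)).items():
    rr=np.hypot(P[...,0]-x,P[...,1]-y); q=P[(d>0)&(rr<.012)]; print(nm,np.median(q[:,2]))
snap('scene','s14.png')
E
```

```text
time: 25.3
eef_pos: [0.569, -0.0343, 0.2428]
tcp_rot: [[-0.975, 0.006, 0.221], [-0.221, -0.0, -0.975], [-0.005, -1.0, 0.002]]
force: [-0.4, -1.1, -1.6]
finger_gap: -0.0003
time: 25.55
eef_pos: [0.567, -0.0344, 0.2382]
tcp_rot: [[-0.975, -0.002, 0.221], [-0.221, 0.0, -0.975], [0.002, -1.0, -0.001]]
force: [0.1, -0.6, 0.2]
finger_gap: 0.0001
t 25.55 pos [ 0.567  -0.0344  0.2382] yawz -77.21 axis [-1.9e-03  1.0e-04 -1.0e+00] world d [ 0.      0.0004 -0.1432] tool d [-0.0003  0.1432 -0.0003] F [ 0.11 -0.59  0.25] gap 0.0001
flange top 0.30389112352664904 [5.76280434 1.37115125 0.27662905]
face 0.29745921659352437
((567.176025390625, -34.85110855102539), 26.119462966918945)
sleeve 0.6166880684734402
face 0.6427615108753211
```

View pics/w14.png

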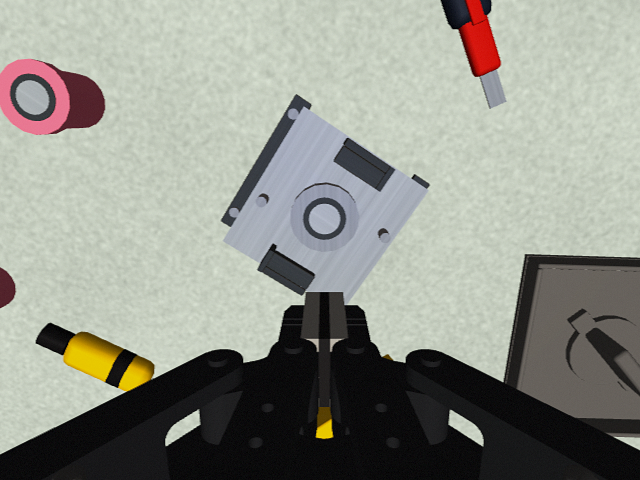

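View pics/s14.png

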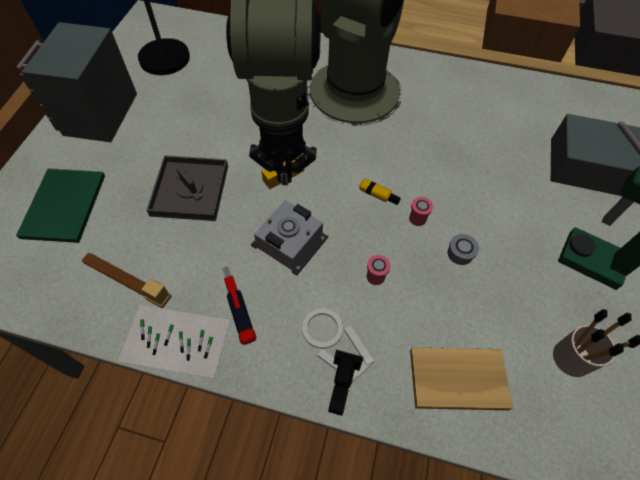

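Run:
```python
from h import *
for fn in ['w14.png','s14.png']:
    p,d,C=load(fn); P=cloud(C,d); z=P[...,2]; ok=(d>0)&(z<.1)
    cx,cy=(.567,-.0347) if fn[0]=='w' else (.565,-.0365)
    r=np.hypot(P[...,0]-cx,P[...,1]-cy)
    q=P[ok&(r<.022)]; A=np.c_[q[:,:2]-q[:,:2].mean(0),np.ones(len(q))]; print(fn,'flange',np.median(q[:,2]),np.linalg.lstsq(A,q[:,2],rcond=None)[0])
    print('face',np.median(P[ok&(r>.030)&(r<.036)][:,2]))
p,d,C=load('s14.png'); P=cloud(C,d); z=P[...,2]; m=(d>0)&(np.hypot(P[...,0]-.487,P[...,1]+.333)<.07)&(z>.055)&(z<.08); print('cover bar top',P[m].mean(0))
```

```text
w14.png flange 0.07130604386420242 [ 0.00167333 -0.00093376  0.07129473]
face 0.06099499761036764
s14.png flange 0.07308218303771696 [-0.00516154 -0.01066175  0.0730146 ]
face 0.06297023990771011
cover bar top [ 0.48887043 -0.33032579  0.06459112]
```

The flange stands 10.2 mm above the face, which is its own thickness, and it is level. The cover is flat in the tray and the gripper is clear. Handing in.

```bash
python3 -c "
from station import bot
print(bot.hand_in())"
```

```text
the job is handed in; nothing more can be done
None
```

I turned the cover 76° anticlockwise, lifted it off and set it down flat near the tray's centre. I then fitted the slim grey sleeve and pressed it home, and handed the job in at about 26 s; no verdict was reported.

**Sleeve:** pressing met a hard stop with the fingertips at 72 mm and the force rising to 55 N. The last depth images put the flange top 10.1–10.3 mm above the block face (its own thickness) and level. The sleeve's centre measured about (0.567, −0.035), within about 1 mm of the bore.

**Cover:** the top of its bar is at about 64 mm, right for lying on the tray floor, and the disc measured level. The fingers are well clear of it.

**Other things:** the bystanders and look-alikes look unmoved in the last scene picture; I did not measure them.

**Disagreements:**
- The cameras differed by 2–4 mm on the block's position, so I relied on the wrist camera and the contact forces.
- The force readings stayed near 0 N between pressing steps until the final stop, so I judged the seating by that stop and the measured height.
- My first height check after retreating was spoiled by gripper points in the depth image. Filtering them out gave the figures above.

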